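Bring the marked jar of a latched jar carousel to the front and hold it

TASK

The jar carousel is locked for transport: throw the red latch lever outward to off, then turn the carousel by the black handle bar on top until the jar with the yellow label and the yellow dot on its lid stands squarely at the green pointer. Finish holding: keep your grip on the handle bar with the carousel still, so that it cannot turn while I unscrew that jar's lid. Leave all jars standing in their cups and the other things on the table where they are.

Things in the scene. Friction and masses are not known exactly. Their poses are not given: they have to be found in the camera images.
- base: heavy round steel base, 240 mm across, fixed. Origin: centre of its underside, on the carousel's axis. Its -x axis points to the front, where a green cone as pointer (tip 116 mm from the axis, 38 mm high) stands on the rim. The latch is on the rim 60 degrees from the front, in direction (-0.5, -0.866) of this frame, its mount reaching 161 mm from the axis
- carousel (a joint): turn of the carousel (plywood disc, 224 mm across, face 28 mm high, six cups every 60 degrees on a 75 mm radius) about the base's upright axis, rad; 0 parked, positive counter-clockwise from above; no stops; light bearing (0.02 N m), stays where left. Parked, the front lies midway between two cups, and the latch's nose in the disc's one rim fork blocks it (1 degree of play)
- handle: black bar across the top of the carousel's middle post, fixed to the carousel and turning with it: 90 mm long (its x axis), 16 mm thick (y), 26 mm high (z). Origin: centre of the bar, on the turning axis, 160 mm above the table; nothing round it stands higher than 125 mm. Free on both long sides, to be gripped across its thickness from above
- latch (a joint): over-centre latch lever, rad: 0 = on (nose in fork, lever leaning 17 degrees inward over the carousel), 1.0 = off (nose lifted, lever leaning 40 degrees outward). It swings in the upright plane through the carousel's axis. A spring drives it to the nearer end from the middle (0.5) and keeps it there; about 5 N at the grip throws it
- latch_grip (a point): a point on the latch lever's red grip, a round rod 14 mm thick; 60 mm from the pivot (the rounded end of the red grip is 80 mm from the pivot). The red part is 49 mm long, this point lies 20 mm from its end
- latch_pivot (a point): pivot of the latch lever, 45 mm above the table and 138 mm from the carousel's axis. Its x axis turns with the lever; at 0 the lever's nose points from here to the carousel's axis
- front (a point): the point on the cups' circle (75 mm from the axis) that lies in line with the green pointer, at the height of the disc's face; fixed to the base. The axis of the jar with the yellow mark belongs here
- jar_yellow: the marked jar: clear screw-cap jar with a yellow label and a yellow dot 34 mm across on its lid, 47 mm across the lid, 88 mm tall. Origin: centre of its underside. It stands loose in one of the six cups (30 mm deep, 1.5 mm of play), any of them at the start
- jar_a: clear screw-cap jar without a mark, 44 mm across, 82 mm tall, loose in another cup; origin: centre of its underside
- jar_b: clear screw-cap jar without a mark, 44 mm across, 82 mm tall, loose in another cup; origin: centre of its underside
- jar_c: clear screw-cap jar without a mark, 44 mm across, 82 mm tall, loose in another cup; origin: centre of its underside
- jar_d: clear screw-cap jar without a mark, 44 mm across, 82 mm tall, loose in another cup; origin: centre of its underside
- jar_e: clear screw-cap jar without a mark, 44 mm across, 82 mm tall, loose in another cup; origin: centre of its underside
- tape_measure: bystander: yellow tape measure, 36x83x62 mm; origin: centre of its underside
- pliers_red: bystander: pliers with red handles, 52x171x13 mm; origin: centre of its underside
- orange_chisel: bystander: chisel with orange handle, 27x150x27 mm; origin: centre of its underside
- oil_can: bystander: green oil can, 66x85x142 mm; origin: centre of its underside
Mind the look-alikes: they are no part of the job. What is shaped like the jar_yellow but pink is not meant.

How it is judged (in metres and radians):
On the way, in this order (a step that is already met when the one before it is completed fails the run):
1. the latch lever is thrown over to off (value of joint latch above 0.85 rad), for 0.2 s.
2. the marked jar is brought to the green pointer, with the handle bar gripped (horizontal distance between jar_yellow and front below 0.01 m and contact force between the fingers and handle above 4 N), for 0.2 s.
At the end, for the whole second after the job is handed in: latch off (over 0.85 rad), marked jar's axis within 10 mm of the place in line with the green pointer, fingers gripping the handle bar (over 4 N), carousel at rest (under 0.1 rad/s), all six jars upright (within 0.2 rad) in their cups (raised less than 8 mm) (all of step 2 and value of joint latch above 0.85 rad and velocity of joint carousel between -0.1 and 0.1 rad/s and angle between each of jar_yellow, jar_a, jar_b, jar_c, jar_d, jar_e's own z axis and vertical below 0.2 rad and z of each of jar_yellow, jar_a, jar_b, jar_c, jar_d, jar_e in the frame of base below 0.036 m); the arm keeps its last pose, push and grip.
It fails at once if a jar is tipped or lifted out of its cup (angle between any of jar_yellow, jar_a, jar_b, jar_c, jar_d, jar_e's own z axis and vertical above 0.35 rad or z of any of jar_yellow, jar_a, jar_b, jar_c, jar_d, jar_e in the frame of base above 0.046 m).
It fails at once if another thing on the table is moved more than 30 mm (distance of any of tape_measure, pliers_red, orange_chisel, oil_can from where it was at the start of the episode above 0.03 m).
It also fails if it takes over 64 s, if anything falls off the work surface, if the arm or the gripper's body presses on something with over 40 N, if the wrist force passes 120 N, or if a joint passes its speed limit or range.

ROBOT

A 6-joint arm with a two-finger parallel gripper is mounted at the origin on a cart in front of the work surface, level with it; the furniture and walls round the work are solid. World frame = base frame: x ahead of the robot, y to its left, z up, the work surface at z = 0. Lengths are in mm, angles in rad, forces in N, time in s.
With the tool pointing down it reaches from about 350 to 775 mm from the base axis. Payload 7.3 kg.
Tool frame: the origin (TCP) lies between the finger pads; the fingertips stand 14 mm ahead of it and the grasp point (between the pads) lies 5 mm behind it; z points along the fingers, y is the line along which they close (so a half turn about z gives the same grasp; the last joint's range is limited). The gripper opens to 92 mm and grips with 3 to 60 N. Pads are 19 mm wide; open, the fingers measure 130 mm over their backs; the gripper's body (75 mm by 190 mm) begins 47 mm behind the grasp point.
Start: joints at [-1.413, 0.342, 1.524, -0, 1.275, -0.146], TCP at [157.075, -500.97, 240.741] pointing down, gripper open.
Joint ranges: [-2.53, 2.53], [-0.77, 2.02], [0.04, 2.7], [-1, 4.14], [0.28, 2.66], [-3.11, 3.11]. Speed limits (rad/s): [2.57, 2.57, 3.14, 3.14, 3.14, 3.14].

INTERFACE

Orientations are given as [roll, pitch, yaw] about the fixed x, y, z axes, in that order (R = Rz(yaw) Ry(pitch) Rx(roll)).
In Python, from plant import get_obs, cams, close_job gives the robot as it stands. The module is installed in compiled form; this text tells all that it offers.
- The arm moves only by the shell command python3 -m creep 'ROWS'. ROWS is JSON, a list of rows, each an object of numbers: "hand": the opening, from 0 (shut) to 1 (fully open); "tx", "ty", "tz": the shift along the tool's x, y, z in m; "spin": the turn about the tool's z in degrees. In form: [{"hand": .., "tx": .., "ty": .., "tz": .., "spin": ..}, ...]. A call has 1 to 5 rows; each row shifts and turns the commanded pose from where the row before left it, along the tool's axes as they then stand; what a row does not reach is not made up. A row lasts 1/8 s, in which the tool goes at most 62.5 mm and 10.7 degrees, less where a joint would pass 70% of its speed; a pose out of reach is approached as far as the arm can. A call is refused whole if a number of a shift passes 0.0625 or a number of a turn 10.7, either way. A call with a gripper value outside its range is refused whole. The fingers move at their own pace and stop on an object; the grip force is fixed at half the most. Time passes only in rows, so rows that do not move let the fingers close. It gives the time, the measured TCP pose, the force, the opening and the grip force at its end, in the units of the state.
- get_obs(): the state, without advancing time (a new reading comes with each control period).
- cams.capture(name): name is "scene" or "top" or "wrist"; returns a dict with "color" (420x560x3 uint8, red, green, blue), "K" (3x3 intrinsics, pixels), "R" (3x3) and "t" (3): a world point X has camera coordinates R X + t. Camera axes: x right, y down, z forward; pixel columns grow to the right and rows downward; lengths in mm; the calibration is good to about 2 mm. A picture is of the moment at which its call begins. There is no depth.
- close_job(): hands the job in; it is judged then, once.
The state is a dict: "time": time; "joint_positions": joint angles; "dq": joint speeds; "tau": joint torques, N m; "tool_pos": TCP position; "tcp_rot": TCP orientation; "contact_force": force on the tool from outside, world axes, zero at the start; "moment": the same for the moment, N m; "grip_width": finger opening in mm; "finger_force": force on a finger pad.
Only numpy, scipy, OpenCV 4.12 (cv2) and the standard library are available. Lean on these libraries where they do the work, as an engineer would, in place of code of your own. Each camera call takes 0.05 s, during which the arm holds its last target. There are 200 camera calls.

## Working session

There is one attempt and no reset: what is moved stays moved. The work goes in short steps, Python scripts to look and compute and a shell command to move; the robot and the scene stay as the last step left them, time stands still between calls to the robot, and variables do not carry over. Pictures are saved under pics/ and viewed, at most 10 in all, crops included, and the job is handed in when it is done.

```bash
mkdir -p pics; python3 - <<'E'
from plant import get_obs,cams
import cv2,pickle
d={}
for n in("scene","top"):
    c=cams.capture(n); d[n]=c
    cv2.imwrite(f"pics/{n}0.png",cv2.resize(c["color"][:,:,::-1],(784,588)))
pickle.dump(d,open("c0.pkl","wb"))
o=get_obs(); print(o)
E
```

```text
{'time': 0.1, 'joint_positions': array([-1.41302636e+00,  3.42647905e-01,  1.52492962e+00, -7.32948403e-06,
        1.27539608e+00, -1.46008871e-01]), 'dq': array([-0.00052153, -0.00165276, -0.00060739, -0.00186991,  0.00058968,
       -0.00108471]), 'tau': array([ 1.99156682e-03, -4.32004595e+01, -2.44694388e+01,  7.19929347e-02,
        5.25773491e-02, -3.77296146e-05]), 'tool_pos': array([ 157.00187433, -500.61057841,  240.11427913]), 'tcp_rot': array([-3.14022538e+00, -1.93980295e-04,  3.03780840e-01]), 'contact_force': array([-0.11108724,  0.54185518,  0.43307408]), 'moment': array([ 0.00978553,  0.07960856, -0.00093419]), 'finger_force': 0.0, 'grip_width': 92.14341554834587}
```

View pics/top0.png

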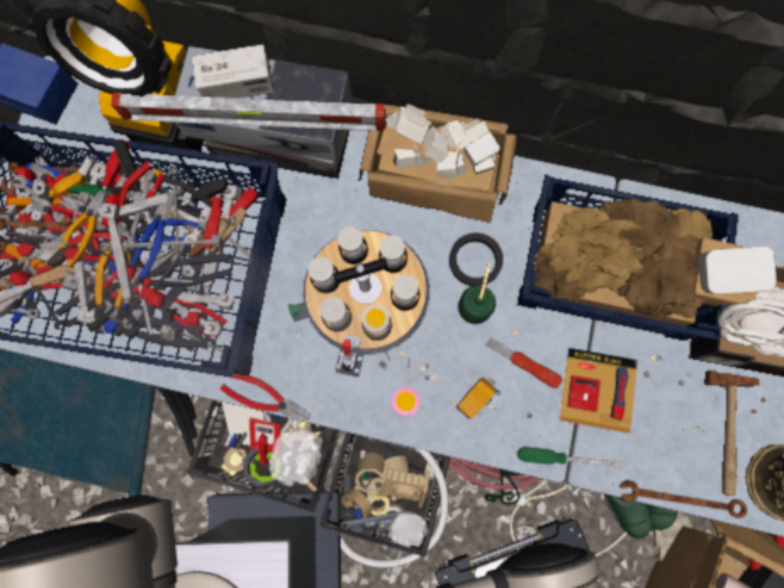

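View pics/scene0.png

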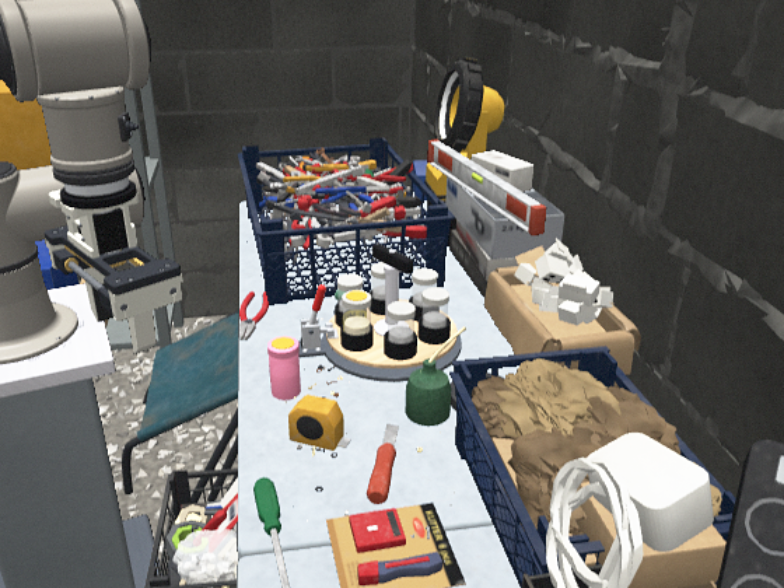

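The top view shows the carousel at about (365,290), the handle bar across (333,275)-(387,263), the green pointer at (297,310) and the red latch at (347,350). There are two yellow-dot candidates: the lid in a cup at (376,319), and a pink-bodied jar at (405,402) standing on the table. The cup one fits the description and the pink one is the look-alike. I'll confirm that in an enlarged crop.

```bash
python3 - <<'E'
import pickle,cv2,numpy as np
d=pickle.load(open("c0.pkl","rb"))
a=d["top"]["color"][155:305,195:345,::-1]; b=d["scene"]["color"][170:300,190:340,::-1]
A=cv2.resize(a,(590,590),interpolation=cv2.INTER_CUBIC)
cv2.imwrite("pics/crop_top.png",A)
cv2.imwrite("pics/crop_scene.png",cv2.resize(b,(690,598),interpolation=cv2.INTER_CUBIC))
for n in d:
    c=d[n]; print(n,c["K"].tolist(),(-c["R"].T@c["t"]).round(0),c["R"].round(3).tolist())
E
```

```text
scene [[522.8991585212349, 0.0, 268.5398487547946], [0.0, 522.8991585212349, 205.90781166662356], [0.0, 0.0, 1.0]] [  121. -1283.   649.] [[0.911, -0.412, 0.002], [-0.184, -0.411, -0.893], [0.369, 0.813, -0.451]]
top [[442.7285763472109, 0.0, 287.0485826464273], [0.0, 442.7285763472109, 209.93304589737886], [0.0, 0.0, 1.0]] [ 340. -368. 1148.] [[-0.034, -0.999, -0.002], [-0.977, 0.034, -0.208], [0.208, -0.005, -0.978]]
```

View pics/crop_top.png

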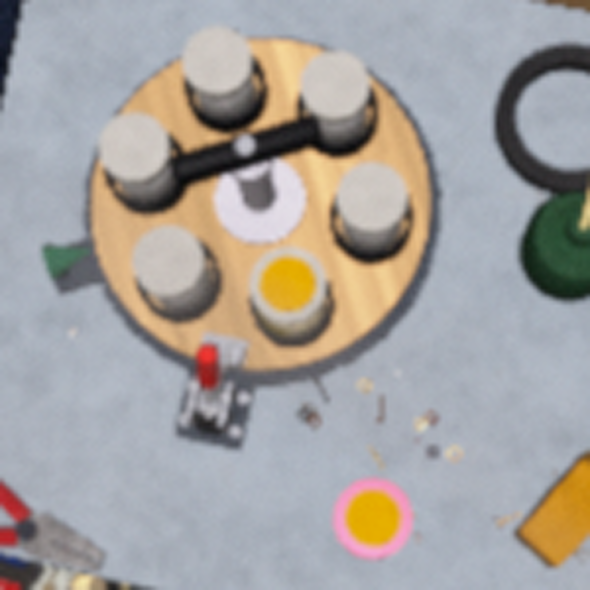

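View pics/crop_scene.png

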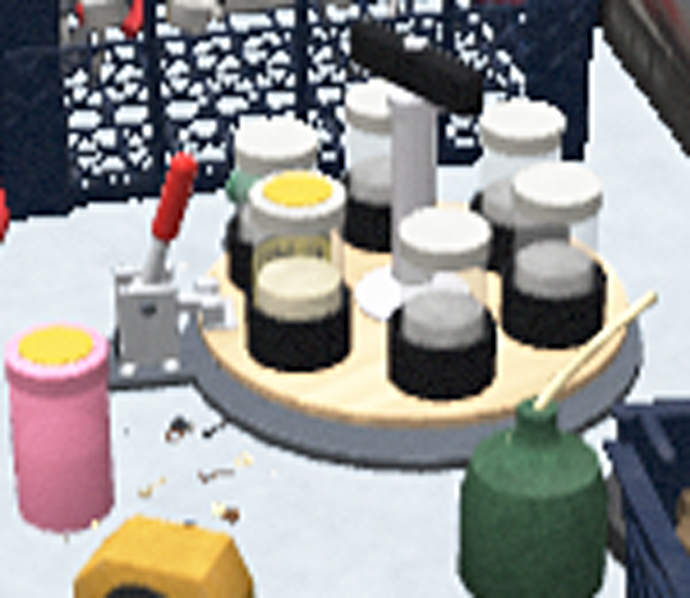

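The crops confirm it: the cup-standing jar has a clear body with a yellow label and dot (crop_top 289,284), while the pink jar (373,517) is the decoy. Next I compute positions.

```bash
cat > h.py <<'E'
import numpy as np
def ray(c,u,v,z):
    d=c["R"].T@np.linalg.solve(c["K"],[u,v,1.]); o=-c["R"].T@c["t"]
    return o+d*(z-o[2])/d[2]
def proj(c,X):
    p=c["K"]@(c["R"]@np.array(X,float)+c["t"]); return p[:2]/p[2]
E
python3 - <<'E'
import pickle,numpy as np
from h import *
np.set_printoptions(suppress=True,precision=1)
d=pickle.load(open("c0.pkl","rb")); c=d["top"]
f=lambda u,v,z: ray(c,195+(u+.5)/3.9333-.5,155+(v+.5)/3.9333-.5,z)
s=690/150
g=lambda u,v: np.array([190+(u+.5)/s-.5,170+(v+.5)/s-.5])
J=[f(289,284,116)]+[f(u,v,110) for u,v in[(371,201),(338,88),(219,62),(139,148),(172,265)]]
J=np.array(J); C=J.mean(0)[:2]; print("jars",J,"C",C)
r=J[:,:2]-C; a=np.degrees(np.arctan2(r[:,1],r[:,0])); print("rad",np.hypot(*r.T),"ang",a)
off=np.degrees(np.angle(np.exp(1j*6*np.radians(a)).mean()))/6; print("cup phase mod60",off)
h=f(245,146,173); print("handle",h)
e1=f(172,168,173);e2=f(318,131,173); print("bar ends",e1,e2,np.degrees(np.arctan2(*(e2-e1)[1::-1])),np.linalg.norm(e2-e1))
p=f(45,245,20);p2=f(85,248,38);print("pointer",p,p2,[np.degrees(np.arctan2(*(q[:2]-C)[::-1])) for q in(p,p2)],np.hypot(*(p2[:2]-C)))
for q in (f(207,352,122),f(207,385,80),f(210,408,45)):
    w=q[:2]-C; print("latch",q,np.hypot(*w),np.degrees(np.arctan2(w[1],w[0])))
# scene checks
print("scene: yellow",g(297,189),proj(d["scene"],J[0]),"handle",g(417,58),proj(d["scene"],[*C,173]))
E
```

```text
jars [[ 520.2 -327.   116. ]
 [ 570.9 -378.1  110. ]
 [ 643.3 -360.2  110. ]
 [ 662.6 -286.8  110. ]
 [ 609.2 -236.7  110. ]
 [ 535.4 -256.2  110. ]] C [ 590.3 -307.5]
rad [72.7 73.2 74.8 75.3 73.3 75.2] ang [-164.5 -105.3  -44.8   16.    75.   136.9]
cup phase mod60 15.545099477381163
handle [ 591.9 -305.9  173. ]
bar ends [ 580.3 -263.6  173. ] [ 599.4 -348.3  173. ] -77.29311385295242 86.83717280558737
pointer [ 568.7 -162.8   20. ] [ 562.1 -192.    38. ] [np.float64(98.48845973305738), np.float64(103.6982035986861)] 118.82153260187481
latch [ 480.  -277.6  122. ] 114.30304858039949 164.8407106622725
latch [ 465.3 -273.6   80. ] 129.49950109706046 164.82638568094447
latch [ 454.8 -272.2   45. ] 140.04378720099817 165.3969258188819
scene: yellow [254.2 210.7] [254.4 210. ] handle [280.3 182.2] [279.4 178.1]
```

```bash
python3 -m creep '[{"hand":0,"spin":10.6},{"hand":0,"spin":10.6},{"hand":0,"spin":10.6},{"hand":0}]'; python3 -m creep '[{"hand":0,"tx":0.03,"ty":-0.033},{"hand":0,"tx":0.04,"ty":-0.043},{"hand":0,"tx":0.04,"ty":-0.043},{"hand":0,"tx":0.04,"ty":-0.043},{"hand":0}]'
```

```text
invalid input at $[0]: expected keys hand, tx, ty, tz, spin
invalid input at $[0]: expected keys hand, tx, ty, tz, spin
```

```bash
python3 -m creep '[{"hand":0,"tx":0,"ty":0,"tz":0,"spin":10.6},{"hand":0,"tx":0,"ty":0,"tz":0,"spin":10.6},{"hand":0,"tx":0,"ty":0,"tz":0,"spin":10.6},{"hand":0,"tx":0,"ty":0,"tz":0,"spin":0}]'; python3 -m creep '[{"hand":0,"tx":0.03,"ty":-0.033,"tz":0,"spin":0},{"hand":0,"tx":0.04,"ty":-0.043,"tz":0,"spin":0},{"hand":0,"tx":0.04,"ty":-0.043,"tz":0,"spin":0},{"hand":0,"tx":0.04,"ty":-0.043,"tz":0,"spin":0},{"hand":0,"tx":0,"ty":0,"tz":0,"spin":0}]'
```

```text
time: 0.6
tool_pos: [157.0, -500.8, 240.4]
tcp_rot: [-3.141, 0.0, -0.25]
contact_force: [-0.1, 0.5, -0.1]
grip_width: 56.3
finger_force: 0.0
time: 1.23
tool_pos: [345.3, -378.9, 240.6]
tcp_rot: [-3.141, -0.0, -0.241]
contact_force: [-0.3, -0.2, -0.2]
grip_width: 6.6
finger_force: 0.0
```

```bash
python3 -m creep '[{"hand":0,"tx":0.032,"ty":-0.0325,"tz":0,"spin":0.7},{"hand":0,"tx":0.032,"ty":-0.0325,"tz":0,"spin":0},{"hand":0,"tx":0.032,"ty":-0.0325,"tz":0,"spin":0},{"hand":0,"tx":0.031,"ty":-0.0325,"tz":0,"spin":0},{"hand":0,"tx":0,"ty":0,"tz":0,"spin":0}]'; python3 -m creep '[{"hand":0,"tx":0,"ty":0,"tz":0.03,"spin":0},{"hand":0,"tx":0,"ty":0,"tz":0.03,"spin":0},{"hand":0,"tx":0,"ty":0,"tz":0,"spin":0}]'; python3 - <<'E'
from plant import cams
import cv2,pickle
d={n:cams.capture(n) for n in("scene","top")}; pickle.dump(d,open("c1.pkl","wb"))
import numpy as np
a=cv2.resize(d["scene"]["color"][140:300,180:340],(395,395)); b=cv2.resize(d["top"]["color"][155:305,195:345],(395,395))
cv2.imwrite("pics/v1.png",np.hstack([a,b])[:,:,::-1])
E
```

```text
time: 1.85
tool_pos: [500.0, -287.6, 240.1]
tcp_rot: [-3.141, 0.0, -0.258]
contact_force: [0.1, -0.8, 0.5]
grip_width: 0.5
finger_force: 0.0
time: 2.22
tool_pos: [496.5, -288.8, 178.6]
tcp_rot: [-3.14, 0.005, -0.263]
contact_force: [-0.3, 0.8, 0.7]
grip_width: 0.6
finger_force: 0.0
```

View pics/v1.png

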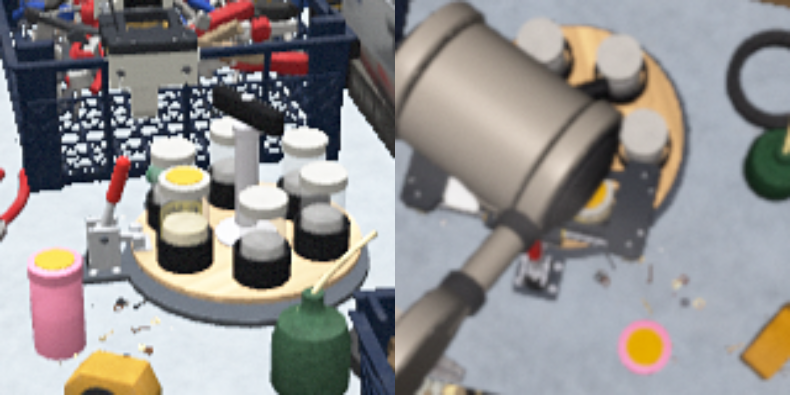

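The gripper hangs just inside the red lever (scene picture: fingers at (147,95), lever at (117,180)), clear of the jars. I correct about 6 mm sideways, then descend.

```bash
python3 -m creep '[{"hand":0,"tx":0.001,"ty":-0.006,"tz":0,"spin":0},{"hand":0,"tx":0,"ty":0,"tz":0.02,"spin":0},{"hand":0,"tx":0,"ty":0,"tz":0.02,"spin":0},{"hand":0,"tx":0,"ty":0,"tz":0.02,"spin":0},{"hand":0,"tx":0,"ty":0,"tz":0,"spin":0}]'
```

```text
time: 2.95
tool_pos: [501.1, -282.4, 120.5]
tcp_rot: [-3.141, 0.001, -0.263]
contact_force: [0.1, -0.0, 0.6]
grip_width: -0.1
finger_force: 0.0
```

```bash
python3 -m creep '[{"hand":0,"tx":-0.008,"ty":0,"tz":0,"spin":0},{"hand":0,"tx":-0.008,"ty":0,"tz":0,"spin":0},{"hand":0,"tx":-0.008,"ty":0,"tz":0,"spin":0},{"hand":0,"tx":-0.008,"ty":0,"tz":0,"spin":0}]';python3 -m creep '[{"hand":0,"tx":-0.008,"ty":0,"tz":0,"spin":0},{"hand":0,"tx":-0.008,"ty":0,"tz":0,"spin":0},{"hand":0,"tx":-0.008,"ty":0,"tz":0,"spin":0},{"hand":0,"tx":-0.008,"ty":0,"tz":0,"spin":0},{"hand":0,"tx":0,"ty":0,"tz":0,"spin":0}]'
```

```text
time: 3.45
tool_pos: [470.4, -274.9, 121.9]
tcp_rot: [3.14, -0.002, -0.263]
contact_force: [1.8, -1.7, 1.9]
grip_width: 0.5
finger_force: 1.4
time: 4.08
tool_pos: [438.9, -266.0, 120.6]
tcp_rot: [-3.141, 0.001, -0.264]
contact_force: [0.5, -0.4, 0.8]
grip_width: 0.6
finger_force: 0.0
```

```bash
python3 -m creep '[{"hand":0,"tx":0,"ty":0,"tz":-0.06,"spin":0},{"hand":0,"tx":0,"ty":0,"tz":-0.06,"spin":0},{"hand":0.7,"tx":0.0,"ty":0,"tz":0,"spin":-10.6},{"hand":0.7,"tx":0,"ty":0,"tz":0,"spin":-10.6},{"hand":0.7,"tx":0,"ty":0,"tz":0,"spin":-10.6}]'; python3 -m creep '[{"hand":0.7,"tx":0,"ty":0,"tz":0,"spin":-10.6},{"hand":0.7,"tx":0,"ty":0,"tz":0,"spin":-10.6},{"hand":0.7,"tx":0.0,"ty":0,"tz":0,"spin":-10.6},{"hand":0.7,"tx":0,"ty":0,"tz":0,"spin":-10.6},{"hand":0.7,"tx":0,"ty":0,"tz":0,"spin":-10.6}]'; python3 -m creep '[{"hand":0.7,"tx":0,"ty":0,"tz":0,"spin":-10.6},{"hand":0.7,"tx":0,"ty":0,"tz":0,"spin":-10.6},{"hand":0.7,"tx":0.0,"ty":0,"tz":0,"spin":-10.6},{"hand":0.7,"tx":0,"ty":0,"tz":0,"spin":0}]'; python3 - <<'E'
from plant import cams
import cv2,pickle,numpy as np
d={n:cams.capture(n) for n in("scene","top")}; pickle.dump(d,open("c2.pkl","wb"))
a=cv2.resize(d["scene"]["color"][140:300,180:340],(395,395)); b=cv2.resize(d["top"]["color"][155:305,195:345],(395,395))
cv2.imwrite("pics/v2.png",np.hstack([a,b])[:,:,::-1])
E
```

```text
time: 4.7
tool_pos: [439.7, -266.2, 240.9]
tcp_rot: [3.141, -0.0, 0.298]
contact_force: [-0.1, -0.1, -0.5]
grip_width: 25.9
finger_force: 0.0
time: 5.32
tool_pos: [439.7, -266.2, 240.7]
tcp_rot: [3.142, 0.0, 1.223]
contact_force: [-0.1, 0.3, 0.3]
grip_width: 64.1
finger_force: 0.0
time: 5.82
tool_pos: [439.7, -266.2, 240.7]
tcp_rot: [3.142, 0.0, 1.77]
contact_force: [0.2, 0.9, -0.1]
grip_width: 64.2
finger_force: 0.0
```

View pics/v2.png

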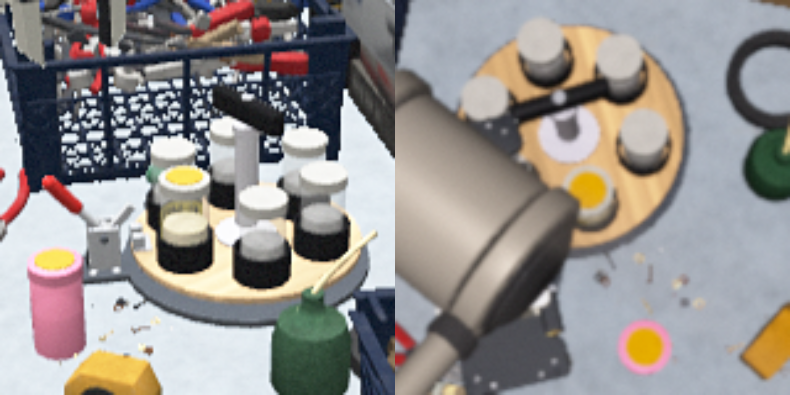

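The latch is off: the lever leans outward at (65,195) and its nose is lifted. The jars are undisturbed. Now to the handle.

```bash
python3 -m creep '[{"hand":0.7,"tx":0,"ty":0,"tz":0,"spin":-4},{"hand":0.7,"tx":-0.0265,"ty":0.045,"tz":0,"spin":0},{"hand":0.7,"tx":-0.0265,"ty":0.045,"tz":0,"spin":0},{"hand":0.7,"tx":-0.0265,"ty":0.045,"tz":0,"spin":0},{"hand":0.7,"tx":0,"ty":0,"tz":0,"spin":0}]'; python3 -m creep '[{"hand":0.7,"tx":0,"ty":0,"tz":0,"spin":0},{"hand":0.7,"tx":0,"ty":0,"tz":0,"spin":0}]'; python3 - <<'E'
from plant import cams
import cv2,pickle,numpy as np
d={n:cams.capture(n) for n in("scene","wrist")}; pickle.dump(d,open("c3.pkl","wb"))
a=cv2.resize(d["scene"]["color"][100:300,180:340],(316,395)); b=cv2.resize(d["wrist"]["color"],(484,395))
cv2.imwrite("pics/v3.png",np.hstack([a,b])[:,:,::-1])
E
```

```text
time: 6.55
tool_pos: [593.2, -307.0, 238.0]
tcp_rot: [-3.141, -0.002, 1.84]
contact_force: [-0.6, -0.1, -1.3]
grip_width: 64.5
finger_force: 0.0
time: 6.8
tool_pos: [590.1, -306.6, 241.4]
tcp_rot: [3.141, 0.0, 1.84]
contact_force: [-0.1, -0.2, -0.1]
grip_width: 64.4
finger_force: 0.0
```

View pics/v3.png

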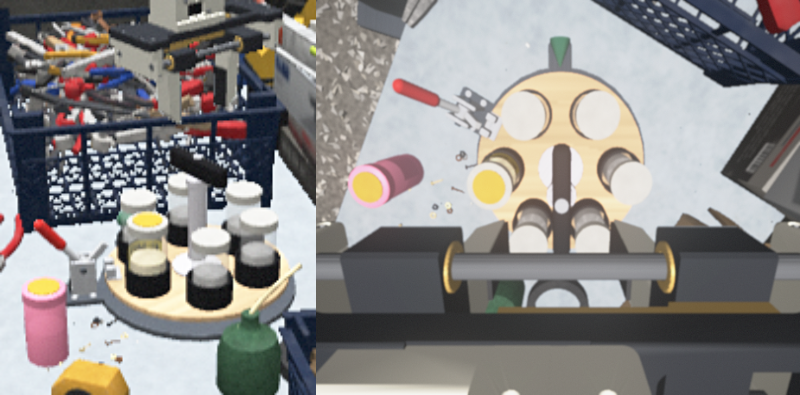

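The wrist view shows the bar upright and centred between the fingers (561,190), in line with the pointer tip at (560,40). Descending and gripping.

```bash
python3 -m creep '[{"hand":0.7,"tx":0,"ty":0,"tz":0.03,"spin":0},{"hand":0.7,"tx":0,"ty":0,"tz":0.03,"spin":0},{"hand":0.7,"tx":0,"ty":0,"tz":0.024,"spin":0},{"hand":0.7,"tx":0,"ty":0,"tz":0,"spin":0}]'; python3 -m creep '[{"hand":0,"tx":0,"ty":0,"tz":0,"spin":0},{"hand":0,"tx":0,"ty":0,"tz":0,"spin":0},{"hand":0,"tx":0,"ty":0,"tz":0,"spin":0},{"hand":0,"tx":0,"ty":0,"tz":0,"spin":0},{"hand":0,"tx":0,"ty":0,"tz":0,"spin":0}]'; python3 -m creep '[{"hand":0,"tx":0,"ty":0,"tz":0,"spin":0},{"hand":0,"tx":0,"ty":0,"tz":0,"spin":0}]'
```

```text
time: 7.4
tool_pos: [589.6, -306.2, 155.4]
tcp_rot: [-3.139, -0.003, 1.841]
contact_force: [0.3, -0.7, 0.4]
grip_width: 64.8
finger_force: 0.0
time: 8.02
tool_pos: [592.1, -306.5, 157.2]
tcp_rot: [3.139, 0.001, 1.842]
contact_force: [5.2, 1.2, 0.7]
grip_width: 26.0
finger_force: 30.0
time: 8.28
tool_pos: [592.1, -306.5, 157.2]
tcp_rot: [3.139, 0.001, 1.842]
contact_force: [5.4, 1.7, 1.2]
grip_width: 25.5
finger_force: 30.0
```

```bash
python3 - <<'E'
from plant import cams,get_obs
import cv2,pickle,numpy as np
d={n:cams.capture(n) for n in("scene","wrist")}; pickle.dump(d,open("c4.pkl","wb"))
a=cv2.resize(d["scene"]["color"][130:230,220:320],(395,395),interpolation=cv2.INTER_CUBIC); b=cv2.resize(d["wrist"]["color"][60:340,150:430],(395,395))
cv2.imwrite("pics/v4.png",np.hstack([a,b])[:,:,::-1])
o=get_obs();print(o["grip_width"],o["moment"],o["joint_positions"],o["tcp_rot"])
E
```

```text
26.184182754265578 [ 0.21725458 -1.04574584  0.02676389] [-5.93062830e-01  6.68271172e-01  1.20912028e+00  1.25048615e-03
  1.26156239e+00 -8.64405858e-01] [3.13897307e+00 1.23336865e-03 1.84175875e+00]
```

View pics/v4.png

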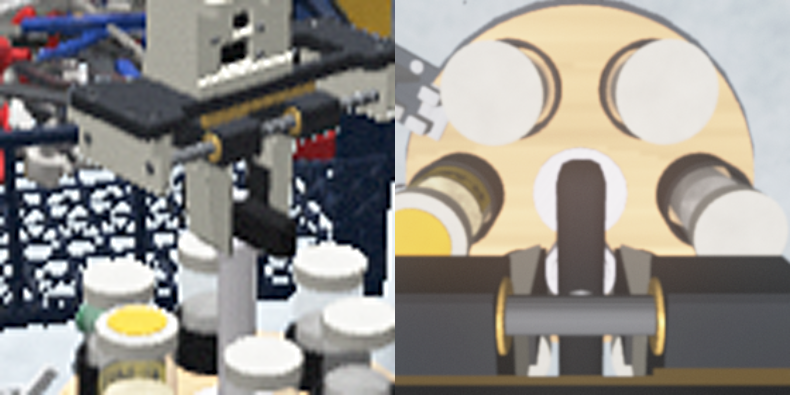

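The fingers are 26 mm apart, so the fingertips (z≈143) are clamping the thicker post just under the bar (its underside is at 147). I open, raise 8 mm, shift 2 mm to centre, and regrip on the bar itself.

```bash
python3 -m creep '[{"hand":0.6,"tx":0,"ty":0,"tz":0,"spin":0},{"hand":0.6,"tx":0,"ty":0,"tz":0,"spin":0},{"hand":0.6,"tx":0,"ty":0.002,"tz":-0.008,"spin":0},{"hand":0.6,"tx":0,"ty":0,"tz":0,"spin":0}]'; python3 -m creep '[{"hand":0,"tx":0,"ty":0,"tz":0,"spin":0},{"hand":0,"tx":0,"ty":0,"tz":0,"spin":0},{"hand":0,"tx":0,"ty":0,"tz":0,"spin":0},{"hand":0,"tx":0,"ty":0,"tz":0,"spin":0},{"hand":0,"tx":0,"ty":0,"tz":0,"spin":0}]'; python3 -m creep '[{"hand":0,"tx":0,"ty":0,"tz":0,"spin":0},{"hand":0,"tx":0,"ty":0,"tz":0,"spin":0}]'
```

```text
time: 8.88
tool_pos: [593.2, -306.5, 165.8]
tcp_rot: [3.141, 0.001, 1.841]
contact_force: [0.4, 0.2, 0.0]
grip_width: 54.5
finger_force: 0.0
time: 9.5
tool_pos: [592.2, -306.4, 164.6]
tcp_rot: [-3.14, -0.0, 1.841]
contact_force: [-3.4, -0.5, 0.3]
grip_width: 16.0
finger_force: 30.0
time: 9.75
tool_pos: [592.2, -306.4, 164.6]
tcp_rot: [-3.14, -0.0, 1.841]
contact_force: [-5.3, -2.1, 0.6]
grip_width: 15.8
finger_force: 30.0
```

```bash
python3 -m creep '[{"hand":0,"tx":0,"ty":0,"tz":0,"spin":2},{"hand":0,"tx":0,"ty":0,"tz":0,"spin":4},{"hand":0,"tx":0,"ty":0,"tz":0,"spin":4},{"hand":0,"tx":0,"ty":0,"tz":0,"spin":4},{"hand":0,"tx":0,"ty":0,"tz":0,"spin":4}]'; python3 -m creep '[{"hand":0,"tx":0,"ty":0,"tz":0,"spin":4},{"hand":0,"tx":0,"ty":0,"tz":0,"spin":4},{"hand":0,"tx":0,"ty":0,"tz":0,"spin":4},{"hand":0,"tx":0,"ty":0,"tz":0,"spin":4},{"hand":0,"tx":0,"ty":0,"tz":0,"spin":4}]'
```

```text
time: 10.38
tool_pos: [592.0, -306.4, 164.6]
tcp_rot: [-3.14, 0.0, 1.524]
contact_force: [-7.3, -1.3, 1.4]
grip_width: 15.8
finger_force: 30.0
time: 11.0
tool_pos: [591.7, -306.3, 164.6]
tcp_rot: [-3.139, 0.001, 1.175]
contact_force: [-7.2, -0.7, 2.2]
grip_width: 16.0
finger_force: 30.0
```

```bash
python3 -m creep '[{"hand":0,"tx":0,"ty":0,"tz":0,"spin":4},{"hand":0,"tx":0,"ty":0,"tz":0,"spin":4},{"hand":0,"tx":0,"ty":0,"tz":0,"spin":4},{"hand":0,"tx":0,"ty":0,"tz":0,"spin":4},{"hand":0,"tx":0,"ty":0,"tz":0,"spin":4}]'; python3 -m creep '[{"hand":0,"tx":0,"ty":0,"tz":0,"spin":4},{"hand":0,"tx":0,"ty":0,"tz":0,"spin":4},{"hand":0,"tx":0,"ty":0,"tz":0,"spin":4},{"hand":0,"tx":0,"ty":0,"tz":0,"spin":4},{"hand":0,"tx":0,"ty":0,"tz":0,"spin":4}]';  python3 -m creep '[{"hand":0,"tx":0,"ty":0,"tz":0,"spin":4},{"hand":0,"tx":0,"ty":0,"tz":0,"spin":4},{"hand":0,"tx":0,"ty":0,"tz":0,"spin":4},{"hand":0,"tx":0,"ty":0,"tz":0,"spin":0},{"hand":0,"tx":0,"ty":0,"tz":0,"spin":0}]'; python3 - <<'E'
from plant import cams,get_obs
import cv2,pickle,numpy as np
d={n:cams.capture(n) for n in("scene","top","wrist")}; pickle.dump(d,open("c5.pkl","wb"))
a=cv2.resize(d["scene"]["color"][140:300,180:340],(395,395)); b=cv2.resize(d["top"]["color"][155:305,195:345],(395,395))
cv2.imwrite("pics/v5.png",np.hstack([a,b])[:,:,::-1])
cv2.imwrite("pics/v5w.png",cv2.resize(d["wrist"]["color"],(784,588))[:,:,::-1])
E
```

```text
time: 11.62
tool_pos: [591.5, -306.1, 164.6]
tcp_rot: [-3.139, 0.002, 0.826]
contact_force: [-8.7, 0.5, 3.0]
grip_width: 15.7
finger_force: 30.0
time: 12.25
tool_pos: [591.3, -305.9, 164.6]
tcp_rot: [-3.139, 0.003, 0.477]
contact_force: [-9.8, 1.6, 3.9]
grip_width: 16.0
finger_force: 30.0
time: 12.88
tool_pos: [591.2, -305.8, 164.6]
tcp_rot: [-3.139, 0.003, 0.27]
contact_force: [-10.0, 1.1, 3.9]
grip_width: 15.6
finger_force: 30.0
```

View pics/v5.png

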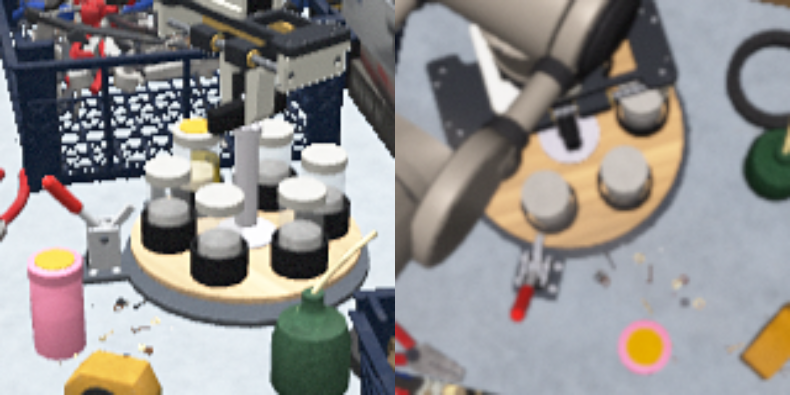

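View pics/v5w.png

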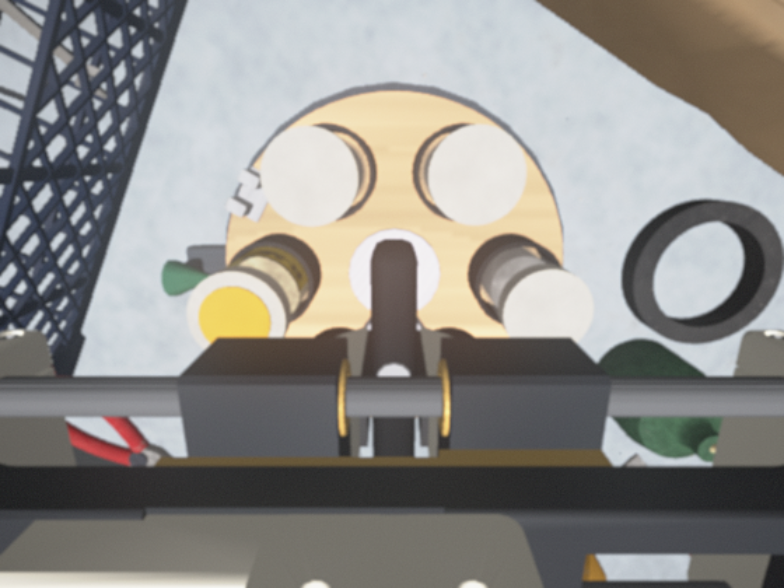

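The yellow jar (wrist view dot at (235,314)) now stands at the pointer (cone tip around (205,277)). All jars are upright and the latch is off. Checking the position numerically against the expected front point.

```bash
python3 - <<'E'
import pickle,numpy as np
from h import *
np.set_printoptions(suppress=True,precision=1)
d=pickle.load(open("c5.pkl","rb")); w=d["wrist"]; s=d["scene"]
A=np.array([591.3,-306.7]); 
print("front",A+75*np.array([np.cos(np.radians(105.5)),np.sin(np.radians(105.5))]))
def y(c,r0,r1,c0,c1):
    k=c["color"].astype(int); m=(k[...,0]>190)&(k[...,1]>130)&(k[...,2]<90); m2=np.zeros_like(m); m2[r0:r1,c0:c1]=m[r0:r1,c0:c1]
    v,u=np.nonzero(m2); return u.mean(),v.mean(),len(u)
a=y(w,190,245,130,210); b=y(s,180,202,245,275); print(a,b)
for n,q in(("wrist",ray(w,a[0],a[1],116)),("scene",ray(s,b[0],b[1],116)),("tip",ray(w,205/1.4,277/1.4,38)),("o.lid",ray(w,548/1.4,313/1.4,110)),("l1",ray(w,310/1.4,174/1.4,110)),("l2",ray(w,476/1.4,174/1.4,110))):
    r=q[:2]-A; print(n,q,np.hypot(*r),np.degrees(np.arctan2(r[1],r[0])))
E
```

```text
front [ 571.3 -234.4]
(np.float64(170.9189189189189), np.float64(240.16216216216216), 37) (np.float64(259.6363636363636), np.float64(191.45454545454547), 11)
wrist [ 564.4 -236.8  116. ] 74.89777318311333 111.05821238812352
scene [ 569.4 -242.9  116. ] 67.44388825703862 108.96244017159337
tip [ 559.5 -188.4   38. ] 122.524850883814 105.0640301237697
o.lid [ 612.9 -376.7  110. ] 73.26672686147755 -72.82363041804524
l1 [ 646.  -252.1  110. ] 77.34296802863653 44.94844121897341
l2 [ 665.5 -322.7  110. ] 75.93177805690604 -12.17894443639989
```

```bash
python3 - <<'E'
import pickle,numpy as np,cv2
from h import *
np.set_printoptions(suppress=True,precision=1)
d=pickle.load(open("c5.pkl","rb")); A=np.array([591.3,-306.7])
for n,(r0,r1,c0,c1) in(("wrist",(195,245,130,215)),("scene",(180,205,240,285))):
    c=d[n]; h=cv2.cvtColor(c["color"],cv2.COLOR_RGB2HSV); m=cv2.inRange(h,(18,190,130),(32,255,255)); z=np.zeros_like(m); z[r0:r1,c0:c1]=m[r0:r1,c0:c1]
    k,_,st,ce=cv2.connectedComponentsWithStats(z); i=1+st[1:,4].argmax(); 
    l,t,w,hh=st[i,:4]; u,v=l+(w-1)/2,t+(hh-1)/2
    q=ray(c,u,v,116); r=q[:2]-A; print(n,st[i],u,v,q,np.hypot(*r),np.degrees(np.arctan2(r[1],r[0])))
E
```

```text
Traceback (most recent call last):
ValueError: attempt to get argmax of an empty sequence
```

```bash
python3 - <<'E'
import pickle,numpy as np,cv2
from h import *
np.set_printoptions(suppress=True,precision=1)
d=pickle.load(open("c5.pkl","rb")); A=np.array([591.3,-306.7])
for n,u,v in(("wrist",235.5/1.4,314/1.4),):
    c=d[n]; print(c["color"][int(v),int(u)], c["color"][int(v)-8,int(u)])
    q=ray(c,u,v,116); r=q[:2]-A; print(q,np.hypot(*r),np.degrees(np.arctan2(r[1],r[0])))
k=d["wrist"]["color"].astype(int); m=((k[...,0]-k[...,2])>110)&((k[...,1]-k[...,2])>90); m[:200]=0;m[246:]=0;m[:,:135]=0;m[:,215:]=0
v,u=np.nonzero(m); print(len(u),u.min(),u.max(),v.min(),v.max())
v0=v[(u<196)]; u0=u[u<196]; print(np.median(u0),np.median(v0))
q=ray(d["wrist"],np.median(u0),np.median(v0),116); print(q,proj(d["wrist"],[571.3,-234.4,116]))
E
```

```text
[241 213  98] [241 212  98]
[ 575.  -233.2  116. ] 75.32321834428167 102.4895985540708
1459 143 192 206 243
166.0 225.0
[ 574.1 -231.8  116. ] [169.1 229.9]
```

Everything agrees: the jar is within about 4 mm of the front point (limit 10 mm), and the turn by tool yaw was 90.0°. I hold briefly and hand in.

```bash
python3 -m creep '[{"hand":0,"tx":0,"ty":0,"tz":0,"spin":0},{"hand":0,"tx":0,"ty":0,"tz":0,"spin":0},{"hand":0,"tx":0,"ty":0,"tz":0,"spin":0},{"hand":0,"tx":0,"ty":0,"tz":0,"spin":0}]' && python3 -c "
from plant import close_job
print(close_job())"
```

```text
time: 13.52
tool_pos: [591.2, -305.8, 164.6]
tcp_rot: [-3.139, 0.003, 0.27]
contact_force: [-9.5, 2.2, 3.9]
grip_width: 15.9
finger_force: 30.0
the job is handed in; nothing more can be done
None
```

The job is handed in, with no verdict returned: the latch is off, the yellow-marked jar stands about 4 mm from the pointer line by the wrist camera (limit 10 mm), and the gripper holds the handle bar still at 30 N.

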